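Spice row into the steel rack, the other way round

ROBOT

A 6-joint arm with a two-finger parallel gripper is mounted at the origin on the work surface. World frame = base frame: x ahead of the robot, y to its left, z up, the work surface at z = 0. Lengths are in m, angles in rad, forces in N, time in s.
With the tool pointing down it reaches from about 0.325 to 0.925 m from the base axis. Payload 3.1 kg.
Tool frame: the origin (TCP) lies between the finger pads; the fingertips stand 11 mm ahead of it and the grasp point (between the pads) lies 8 mm behind it; y points along the fingers, z is the direction in which the jaws open and shut, and the axes are right-handed (so a half turn about y gives the same grasp; the last joint's range is limited). The gripper opens to 85 mm and grips with 20 to 120 N. Pads are 22 mm wide; open, the fingers measure 114 mm over their backs; the gripper's body (76 mm by 85 mm) begins 54 mm behind the grasp point. The pads swing forward as they close: fully open they stand 13 mm farther back than shut.
Start: joints at [-1.231, 0.217, 1.613, -0, 1.311, -0.112], TCP at [0.273, -0.562, 0.242] pointing down, gripper open.
Joint ranges: [-2.75, 2.75], [-0.78, 2.1], [0.31, 2.55], [-1.13, 4.27], [0.13, 2.63], [-2.58, 2.58]. Speed limits (rad/s): [2.79, 2.79, 3.14, 3.14, 3.14, 3.14].

INTERFACE

Orientations are given as a unit quaternion [x, y, z, w].
In Python, from cell import bot gives the robot as it stands. The module is installed in compiled form; this text tells all that it offers.
- The arm moves only by the shell command python3 -m creep 'ROWS' [OPENING]. ROWS is JSON, a list of rows, each an object with "travel": the shift along the tool's x, y, z in mm, a list of three; "twist": the turn about the tool's y in rad. A call has 1 to 8 rows; each row is the pose to reach, as a shift and turn from the pose commanded when the call began, along the tool's axes at that moment; what a row does not reach only later rows make up. A row lasts 1/12 s, in which the tool goes at most 41.7 mm and 7.16 degrees, less where a joint would pass 70% of its speed; a pose out of reach is approached as far as the arm can. A call with a gripper value outside its range is refused whole. OPENING is the closure in counts, from 0 (fully open) to 255 (shut), set as the call begins (- or left out, the last holds). The fingers move at their own pace and stop on an object; the grip force is fixed at half the most. Time passes only in rows, so rows that repeat a pose let the fingers close. It gives the time, the measured TCP pose, the force and the opening at its end, in the units of the state.
- bot.read_state(): the state, without advancing time (a new reading comes with each control period).
- bot.capture(name): name is "scene" or "top" or "wrist"; returns (picture, depth): 480x640x3 uint8, red, green, blue; 480x640 float32, m along the optical axis (not along the pixel's ray), 0 where there is no reading.
- bot.camera_params(name): a dict with "fx", "fy", "cx", "cy" (pixels), "cam_to_world" (4x4, takes a point from camera to world coordinates). Camera axes: x right, y down, z forward; pixel columns grow to the right and rows downward; lengths in m; the calibration is good to about 2 mm. A picture is of the moment at which its call begins: read the wrist's pose just before it. camera_params takes no time and is no camera call; for the wrist camera it gives the pose at the moment of the call.
- bot.sign_off(): hands the job in, once; it reports no verdict.
The state is a dict: "time_s": time; "q": joint angles; "joint_vel": joint speeds; "tau": joint torques, N m; "tool_pos": TCP position; "eef_rot": TCP orientation; "ft_force": force on the tool from outside, world axes, zero at the start; "moment": the same for the moment, N m; "width": finger opening in m.
Only numpy, scipy, OpenCV 4.12 (cv2) and the standard library are available. Lean on these libraries where they do the work, as an engineer would, in place of code of your own. Each camera call takes 0.05 s, during which the arm holds its last target.

TASK

Move the four spice containers (glass jar, ceramic pot, wooden box, steel shaker) from the low plywood shelf into the four bays of the low steel rack in reverse order, because the row will be read from the other side: as seen from the robot, the container now at the left end of the shelf goes into the bay at the right end of the rack, the second from the left into the second from the right, and so on. Stand each one upright and flat on the floor of its own bay, without tipping any over or dropping it, and leave the big crock, the tumbler and the scoop where they are.

Things in the scene. Friction and masses are not known exactly. Their poses are not given: they have to be found in the camera images.
- glass_jar: Round plain glass spice jar (greyish) with a cork stopper: body 46 mm diameter and straight from the bottom to 62 mm up, then a shoulder and a 34 mm cork, 88 mm high in all; 140 to 280 g. A good height to grip is 50 mm above the origin. Loose. Origin at the centre of its underside, z up to its top.
- crockpot: Small round white ceramic spice pot with a cork-rimmed lid and a ball knob on top: body 50 mm diameter, straight from 8 to 56 mm up (44 mm across at the foot), 81 mm high in all; 175 to 350 g. A good height to grip is 42 mm above the origin. Loose. Origin at the centre of its underside, z up to its top.
- box: Square wooden spice box, 44 x 44 mm and 78 mm high, with a dark line under its lid, which is fast; 84 to 168 g. Its sides are square to its x and y axes; at the start it is turned at most 0.25 rad from the shelf's axes. A good height to grip is 50 mm above the origin. Loose. Origin at the centre of its underside, z up to its top.
- shaker: Round steel spice shaker with a domed, pierced top: straight body 42 mm diameter to 64 mm up, a dark band of 43 mm diameter at 64 to 70 mm, 85 mm high in all; 105 to 210 g. A good height to grip is 50 mm above the origin. Loose. Origin at the centre of its underside, z up to its top.
- pad_glass_jar: Round cork pad, 68 mm across, 4 mm thick, fixed on the plywood shelf under the glass jar at the start; it marks that container's starting place in the row and never moves. All four pads look alike. Origin at the centre of its underside, on the shelf board; z up.
- pad_crockpot: Round cork pad, 68 mm across, 4 mm thick, fixed on the plywood shelf under the ceramic pot at the start; it marks that container's starting place in the row and never moves. All four pads look alike. Origin at the centre of its underside, on the shelf board; z up.
- pad_box: Round cork pad, 68 mm across, 4 mm thick, fixed on the plywood shelf under the wooden box at the start; it marks that container's starting place in the row and never moves. All four pads look alike. Origin at the centre of its underside, on the shelf board; z up.
- pad_shaker: Round cork pad, 68 mm across, 4 mm thick, fixed on the plywood shelf under the shaker at the start; it marks that container's starting place in the row and never moves. All four pads look alike. Origin at the centre of its underside, on the shelf board; z up.
- shelf: Old place: low birch plywood board, fixed, 100 mm (x) by 340 mm (y), top 30 mm up. Pads at y = +120, +40, -40, -120 mm along it, containers up to 6 mm off their centres in x and y, in any order. Within 0.1 rad of square to the robot, nearer or farther than the rack. Origin: centre of its underside on the work surface; x away from the robot, y to the robot's left, z up.
- rack: New place: low steel rack, fixed, 90 mm (x) by 330 mm (y), four empty bays centred at x = 0, y = +120 (left end), +40, -40, -120 mm (right end). Bays 70 x 70 mm inside, floor 6 mm above origin; ribs around them 10 mm wide, tops 14 mm above origin. Within 0.1 rad of square to the robot. Origin: centre of its underside on the work surface; x away from the robot, y to its left, z up.
- crock: Bystander: big white ceramic crock with a cork-rimmed lid, 128 mm diameter, 168 mm high, loose, to the left of the work. Origin at the centre of its underside, z up.
- tumbler: Bystander: empty glass tumbler, 72 mm diameter, 100 mm high, loose, to the right of the work. Origin at the centre of its underside, z up.
- scoop: Bystander: orange plastic scoop lying on the work surface to the right: bowl 70 x 55 mm and 32 mm high, handle towards its -x (away from the robot), about 145 mm long in all, loose. Origin at the centre of the underside of its bowl, z up.
Not all that is in view belongs to the job. Leave any purple look-alike of the glass_jar alone.

How it is judged:
By the outcome, as a careful person would: the job done as asked, in the order asked, and still so for the second after the job is handed in, with the robot touching nothing.
It also fails if it takes over 109 s, if anything falls off the work surface, if the arm or the gripper's body presses on something with over 40 N, if the wrist force passes 120 N, or if a joint passes its speed limit or range.

## Working session

There is one attempt and no reset: what is moved stays moved. The work goes in short steps, Python scripts to look and compute and a shell command to move; the robot and the scene stay as the last step left them, time stands still between calls to the robot, and variables do not carry over. Pictures are saved under pics/ and viewed, and the job is handed in when it is done.

```bash
mkdir -p pics; ls
python3 - <<'E'
from cell import bot
import cv2,numpy as np
print(bot.read_state())
for n in ["scene","top"]:
    p,d=bot.capture(n); cv2.imwrite(f"pics/{n}0.png",p[:,:,::-1]); np.savez(f"{n}0.npz",p=p,d=d)
    print(n,bot.camera_params(n))
E
```

```text
pics
{'time_s': 0.0, 'q': array([-1.23116917e+00,  2.17765772e-01,  1.61493021e+00,  2.00943713e-06,
        1.31129523e+00, -1.12215491e-01]), 'joint_vel': array([ 2.84515793e-04,  1.43652237e-03, -1.09100829e-03,  9.93057577e-06,
        2.00864290e-03,  6.35849905e-04]), 'tau': array([-1.27173476e-03, -3.96847486e+01, -3.03854156e+01, -2.37114955e-04,
        9.79975186e-03,  6.72381319e-06]), 'tool_pos': array([ 0.27263776, -0.56152463,  0.24096308]), 'eef_rot': array([-0.15849025,  0.68998005, -0.68829481,  0.15829918]), 'ft_force': array([ 0.28984287, -0.06362411, -0.19740392]), 'moment': array([-0.01413201,  0.03316773, -0.0675737 ]), 'width': 0.08538165812159634}
scene {'fx': 559.2983385457434, 'fy': 559.2983385457434, 'cx': 324.4264641790749, 'cy': 233.69354450307716, 'cam_to_world': array([[ 0.88294944,  0.33662012, -0.32724178,  1.00088707],
       [ 0.46908735, -0.66065017,  0.58608737, -0.7462218 ],
       [-0.01890354, -0.67099049, -0.74122494,  1.02091745],
       [ 0.        ,  0.        ,  0.        ,  1.        ]])}
top {'fx': 511.71697138368614, 'fy': 511.71697138368614, 'cx': 318.89645531938385, 'cy': 233.6582694684486, 'cam_to_world': array([[ 0.02817163, -0.98650864,  0.16126706,  0.41348175],
       [-0.99941388, -0.03093626, -0.0146575 ,  0.02398712],
       [ 0.01944875, -0.16075961, -0.98680195,  1.0894968 ],
       [ 0.        ,  0.        ,  0.        ,  1.        ]])}
```

View pics/scene0.png

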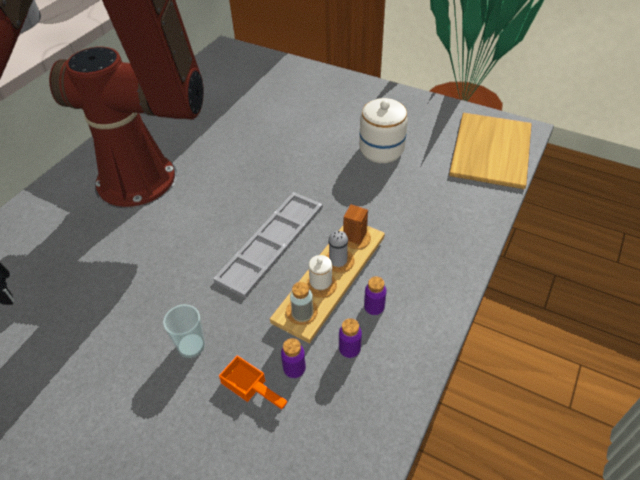

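View pics/top0.png

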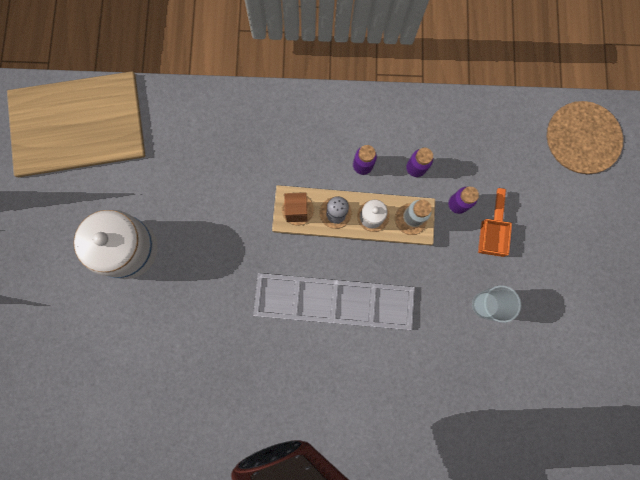

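The top view (up is +x, left is +y) shows the shelf row from the robot's left: box (296,207), shaker (337,208), pot (374,213), glass jar (418,212). The rack is nearer, at about (334,301), and there are three purple decoys beyond and to the right of the shelf. So box → right end, shaker → second from right, pot → second from left, jar → left end.

```bash
cat > h.py <<'E'
import numpy as np,cv2
from cell import bot
from scipy.spatial.transform import Rotation as R
def ray(cp,u,v,z):
    T=cp["cam_to_world"];d=T[:3,:3]@np.array([(u-cp["cx"])/cp["fx"],(v-cp["cy"])/cp["fy"],1.]);o=T[:3,3]
    return o+d*(z-o[2])/d[2]
def cloud(cp,D):
    v,u=np.mgrid[0:D.shape[0],0:D.shape[1]]
    P=np.stack([(u-cp["cx"])/cp["fx"]*D,(v-cp["cy"])/cp["fy"]*D,D],-1)
    return P@cp["cam_to_world"][:3,:3].T+cp["cam_to_world"][:3,3]
E
python3 - <<'E'
from h import *
np.set_printoptions(precision=4,suppress=True)
s=bot.read_state();print(R.from_quat(s["eef_rot"]).as_matrix())
cp=bot.camera_params("top");f=np.load("top0.npz");p,d=f["p"],f["d"]
W=cloud(cp,d);Z=W[...,2]
hsv=cv2.cvtColor(p,cv2.COLOR_RGB2HSV)
# shelf: depth height 24..36mm
def region(m,win):
    k=np.zeros(m.shape,np.uint8);x0,y0,x1,y1=win;k[y0:y1,x0:x1]=m[y0:y1,x0:x1];return k
hi=region((Z>.02)&(d>0),(250,165,450,262))
c=[(hsv[...,1]>70)&(hsv[...,0]>8)&(hsv[...,0]<32)][0]
m=region(c,(265,180,445,255))
for name,mm,z in[("shelf colour",m,.03),("shelf depth",region((Z>.02)&(Z<.04)&(d>0),(260,175,445,255)),.03),("rack depth",region((Z>.009)&(Z<.02)&(d>0),(240,262,430,340)),.014),("rack bright",region(p.mean(2)>125,(240,262,430,340)),.014)]:
    pts=cv2.findNonZero(mm);r=cv2.minAreaRect(pts);b=cv2.boxPoints(r)
    w=np.array([ray(cp,*q,z) for q in b]);cen=w.mean(0)
    e=[w[i]-w[(i+1)%4] for i in range(2)];e.sort(key=np.linalg.norm);l=e[1]*np.sign(e[1][1])
    print(name,len(pts),cen,"L",[round(np.linalg.norm(k),4) for k in e],"yaw",np.arctan2(-l[0],l[1]))
# containers: depth points above 
print("heights median noise table",np.median(Z[380:440,100:200]),Z[380:440,100:200].std())
for n,win,zlo,zhi in[("box",(278,188,315,228),.095,.125),("shaker",(318,188,355,228),.09,.125),("pot",(355,190,393,235),.08,.125),("jar",(395,190,440,240),.08,.13)]:
    x0,y0,x1,y1=win;w=W[y0:y1,x0:x1].reshape(-1,3);w=w[(w[:,2]>zlo)&(w[:,2]<zhi)]
    print(n,len(w),"zmax",np.percentile(w[:,2],98),"mid",(w[:,:2].min(0)+w[:,:2].max(0))/2,"ext",np.ptp(w[:,:2],axis=0))
    if n=="box":
        r=cv2.minAreaRect(w[:,:2].astype(np.float32));print(r)
x=cv2.resize(p[160:340,240:480],None,fx=3.3,fy=3.3,interpolation=cv2.INTER_CUBIC);cv2.imwrite("pics/topzoom.png",x[:,:,::-1])
E
```

```text
[[-0.8997 -0.0007  0.4366]
 [-0.4366  0.0021 -0.8997]
 [-0.0003 -1.     -0.0022]]
shelf colour 6085 [ 0.6293 -0.0651  0.03  ] L [np.float64(0.1013), np.float64(0.3441)] yaw -0.05305028187758984
shelf depth 5222 [ 0.6534 -0.0654  0.03  ] L [np.float64(0.1489), np.float64(0.3457)] yaw -0.051472669578827776
rack depth 2724 [ 0.448 -0.027  0.014] L [np.float64(0.0899), np.float64(0.334)] yaw -0.05958362385537364
rack bright 8949 [ 0.45   -0.0292  0.014 ] L [np.float64(0.1601), np.float64(0.3995)] yaw 0.03025319783245157
heights median noise table -9.4326799071065e-05 0.07295479329050311
box 526 zmax 0.11549409610368211 mid [0.6322 0.0579] ext [0.0462 0.0444]
((0.6321178674697876, 0.05787556990981102), (0.04504033178091049, 0.043139584362506866), 2.235264539718628)
shaker 385 zmax 0.12114049847976384 mid [ 0.6298 -0.0258] ext [0.0431 0.0417]
pot 512 zmax 0.11461467974569992 mid [ 0.6246 -0.0987] ext [0.0493 0.0483]
jar 454 zmax 0.12535574647112246 mid [ 0.6282 -0.1882] ext [0.0437 0.0439]
```

View pics/topzoom.png

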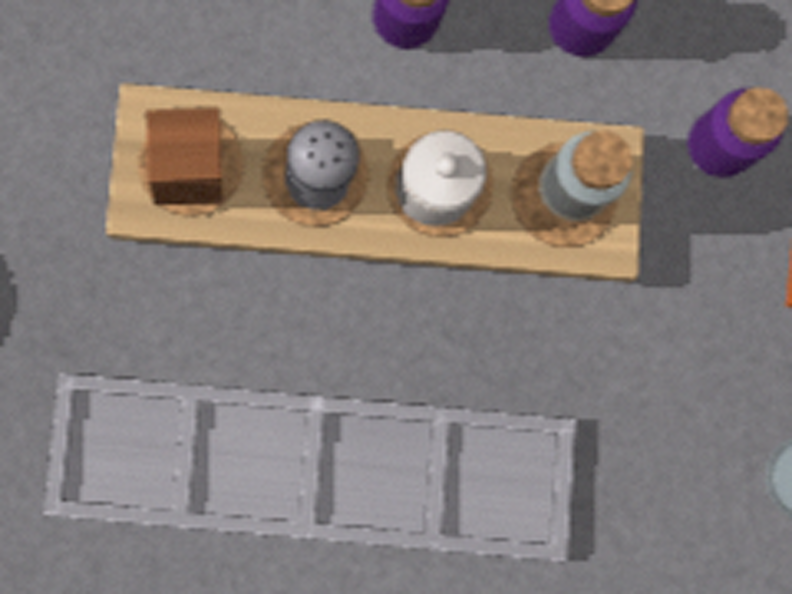

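Run:
```python
from h import *
np.set_printoptions(precision=4,suppress=True)
cp=bot.camera_params("scene");f=np.load("scene0.npz");W=cloud(cp,f["d"]).reshape(-1,3)
for n,c,lo,hi in[("box",(.632,.058),.10,.125),("shaker",(.63,-.026),.09,.125),("pot",(.6246,-.0987),.06,.10),("jar",(.628,-.188),.06,.13)]:
    w=W[(abs(W[:,:2]-c)<.036).all(1)&(W[:,2]>lo)&(W[:,2]<hi)]
    print(n,len(w),np.percentile(w[:,2],98),w[:,:2].min(0),w[:,:2].max(0),(w[:,:2].min(0)+w[:,:2].max(0))/2)
w=W[(W[:,2]>.009)&(W[:,2]<.02)&(abs(W[:,0]-.45)<.07)&(abs(W[:,1]+.028)<.19)]
print("rack",cv2.minAreaRect(w[:,:2].astype(np.float32)))
W2=cloud(bot.camera_params("top"),np.load("top0.npz")["d"])
for (u,v) in[(365,152),(421,156),(468,195),(365,167)]:print(W2[v,u])
```

```text
box 363 0.11774366484532865 [0.61   0.0343] [0.6562 0.0842] [0.6331 0.0593]
shaker 330 0.12249103896766568 [ 0.6104 -0.0457] [ 0.6529 -0.0048] [ 0.6317 -0.0252]
pot 325 0.09988387950788441 [ 0.6029 -0.1242] [ 0.6516 -0.0735] [ 0.6272 -0.0989]
jar 636 0.1263358908223164 [ 0.6091 -0.2124] [ 0.6534 -0.1693] [ 0.6312 -0.1908]
rack ((0.4489005506038666, -0.025340989232063293), (0.3331472873687744, 0.09581080824136734), 86.72504425048828)
[ 0.7492 -0.0803  0.0867]
[ 0.7444 -0.1948  0.0877]
[ 0.6658 -0.2899  0.0876]
[ 0.7258 -0.0836  0.0594]
```

```bash
python3 -m creep '[{"travel":[0,0,0],"twist":-0.12},{"travel":[-30,0,-10],"twist":-0.24},{"travel":[-65,0,-20],"twist":-0.36}]' 0
```

```text
time_s: 0.35
tool_pos: [0.3214, -0.5164, 0.2415]
eef_rot: [-0.28, 0.65, -0.649, 0.28]
ft_force: [0.8, -0.5, -0.0]
width: 0.0851
```

```bash
cat >> h.py <<'E'
def go(x,y,z,ang=None):
    s=bot.read_state();M=R.from_quat(s["eef_rot"]).as_matrix()
    a=np.arctan2(M[1,2],M[0,2]);d=M.T@(np.array([x,y,z])-s["tool_pos"])*1000
    tw=0 if ang is None else -(ang-a)
    print("travel",d.round(1),"twist",round(tw,3),"tilt",M[2].round(4),"pos",s["tool_pos"].round(4),"zang",round(a,3),"q",s["q"].round(2),"w",round(s["width"],4),"F",s["ft_force"].round(1),"t",round(s["time_s"],2))
E
python3 -c "
from h import *
go(.6295,-.1895,.2,-.052)"
```

```text
travel [-449.2   41.4   -0.6] twist -0.705 tilt [ 2.0e-04 -1.0e+00 -1.1e-03] pos [ 0.3214 -0.5164  0.2415] zang -0.757 q [-1.13  0.18  1.65 -0.    1.3  -0.37] w 0.0851 F [ 0.8 -0.5 -0. ] t 0.35
```

```bash
python3 -m creep '[{"travel":[-40,0,0],"twist":-0.1},{"travel":[-80,0,0],"twist":-0.2},{"travel":[-120,0,0],"twist":-0.3},{"travel":[-160,0,0],"twist":-0.4},{"travel":[-200,5,0],"twist":-0.5},{"travel":[-240,10,0],"twist":-0.6},{"travel":[-280,15,0],"twist":-0.705},{"travel":[-320,20,0],"twist":-0.705}]' 0; python3 -c "
from h import *
go(.6295,-.1895,.2,-.052)"
```

```text
time_s: 1.02
tool_pos: [0.5436, -0.2819, 0.2216]
eef_rot: [-0.487, 0.513, -0.512, 0.487]
ft_force: [0.6, -0.4, 0.1]
width: 0.0852
travel [-96.6  21.6  81.1] twist 0.002 tilt [-3.e-04 -1.e+00 -7.e-04] pos [ 0.5436 -0.2819  0.2216] zang -0.05 q [-0.59  0.21  1.66 -0.    1.27 -0.54] w 0.0852 F [ 0.6 -0.4  0.1] t 1.02
```

```bash
python3 -m creep '[{"travel":[-30,5,25],"twist":0},{"travel":[-60,10,50],"twist":0},{"travel":[-90,20,75],"twist":0},{"travel":[-96,21,81],"twist":0},{"travel":[-96,21,81],"twist":0},{"travel":[-96,21,81],"twist":0}]' 0
python3 - <<'E'
from h import *
go(.6295,-.1895,.076,-.052)
cp=bot.camera_params("wrist");p,d=bot.capture("wrist");cv2.imwrite("pics/w1.png",p[:,:,::-1])
W=cloud(cp,d).reshape(-1,3)
for n,c,lo,hi in[("pot",(.626,-.099),.06,.125),("jar",(.63,-.189),.06,.13)]:
    w=W[(abs(W[:,:2]-c)<.036).all(1)&(W[:,2]>lo)&(W[:,2]<hi)]
    if len(w):print(n,len(w),np.percentile(w[:,2],98),(w[:,:2].min(0)+w[:,:2].max(0))/2,np.ptp(w[:,:2],axis=0))
E
```

```text
time_s: 1.52
tool_pos: [0.6284, -0.1921, 0.2005]
eef_rot: [-0.487, 0.513, -0.513, 0.486]
ft_force: [-0.4, -0.6, 0.8]
width: 0.0853
travel [ -2.7 124.5   1.2] twist -0.001 tilt [ 3.e-04 -1.e+00 -2.e-03] pos [ 0.6284 -0.1921  0.2005] zang -0.053 q [-0.4   0.32  1.57 -0.    1.26 -0.35] w 0.0853 F [-0.4 -0.6  0.8] t 1.52
pot 5347 0.11411855164172498 [ 0.62701175 -0.09939486] [0.04960041 0.04939987]
jar 3946 0.12303885118705568 [ 0.63165705 -0.18630834] [0.0453964  0.03954548]
```

View pics/w1.png

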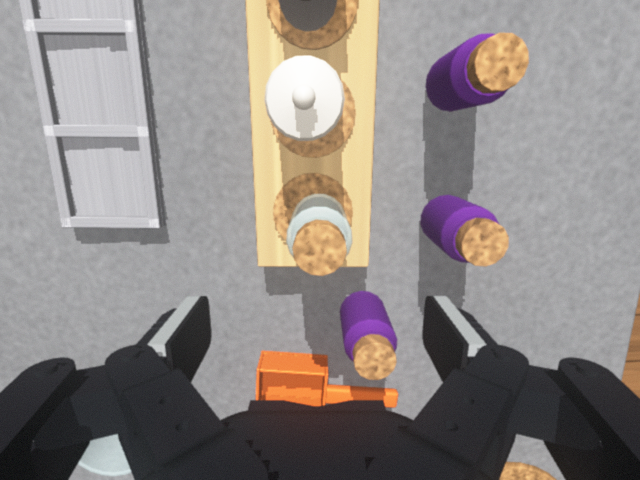

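The wrist view shows the jar (cork at 320,247) with the pads in line across the shelf on either side of it. The wrist depth puts the jar within 3 mm of the other views. I'll descend over it.

```bash
python3 -m creep '[{"travel":[-3,35,1],"twist":0},{"travel":[-3,70,2],"twist":0},{"travel":[-3,105,2],"twist":0},{"travel":[-3,124,2],"twist":0},{"travel":[-3,124,2],"twist":0},{"travel":[-3,124,2],"twist":0}]' 0; python3 -c "
from h import *
go(.630,-.189,.076,-.052)"
```

```text
time_s: 2.07
tool_pos: [0.6292, -0.1907, 0.0764]
eef_rot: [-0.486, 0.515, -0.513, 0.485]
ft_force: [1.3, -1.3, 0.5]
width: 0.0854
travel [-1.7  0.4  0.7] twist -0.004 tilt [-7.0e-04 -1.0e+00 -2.9e-03] pos [ 0.6292 -0.1907  0.0764] zang -0.056 q [-0.4   0.46  1.63 -0.    1.05 -0.34] w 0.0854 F [ 1.3 -1.3  0.5] t 2.07
```

```bash
python3 -m creep '[{"travel":[0,0,0],"twist":0},{"travel":[0,0,0],"twist":0},{"travel":[0,0,0],"twist":0},{"travel":[0,0,0],"twist":0},{"travel":[0,0,0],"twist":0},{"travel":[0,0,0],"twist":0},{"travel":[0,0,0],"twist":0},{"travel":[0,0,0],"twist":0}]' 255; python3 -c "
from h import *
go(.630,-.189,.076,-.052)"
```

```text
time_s: 2.73
tool_pos: [0.633, -0.1904, 0.0804]
eef_rot: [0.486, -0.512, 0.515, -0.487]
ft_force: [-1.3, -1.4, 6.7]
width: 0.0442
travel [-1.2  4.4 -3.1] twist -0.002 tilt [ 0.0022 -1.      0.0044] pos [ 0.633  -0.1904  0.0804] zang -0.054 q [-0.4   0.46  1.63 -0.    1.05 -0.34] w 0.0442 F [-1.3 -1.4  6.7] t 2.73
```

```bash
python3 -m creep '[{"travel":[0,-10,0],"twist":0},{"travel":[0,-30,0],"twist":0},{"travel":[0,-60,0],"twist":0},{"travel":[0,-90,0],"twist":0},{"travel":[0,-110,0],"twist":0},{"travel":[0,-110,0],"twist":0}]' ; python3 -c "
from h import *
go(.4551,.0928,.186,-.0595)"
```

```text
time_s: 3.23
tool_pos: [0.6345, -0.1905, 0.1942]
eef_rot: [0.485, -0.51, 0.517, -0.488]
ft_force: [1.4, -0.2, -0.9]
width: 0.0446
travel [-273.3    5.2 -194.4] twist 0.006 tilt [ 0.0036 -0.9999  0.0106] pos [ 0.6345 -0.1905  0.1942] zang -0.054 q [-0.4   0.33  1.57  0.    1.23 -0.34] w 0.0446 F [ 1.4 -0.2 -0.9] t 3.23
```

Run:
```python
from h import *
go(.4551,.0928,.186,-.0595)
for n in["scene","wrist"]:
    cp=bot.camera_params(n);p,d=bot.capture(n);cv2.imwrite(f"pics/{n}2.png",p[:,:,::-1])
    np.savez(n+"2.npz",p=p,d=d)
go(.4551,.0928,.186,-.0595)
```

```text
travel [-273.3    5.2 -194.4] twist 0.006 tilt [ 0.0036 -0.9999  0.0106] pos [ 0.6345 -0.1905  0.1942] zang -0.054 q [-0.4   0.33  1.57  0.    1.23 -0.34] w 0.0446 F [ 1.4 -0.2 -0.9] t 3.23
travel [-272.2    1.6 -191.1] twist 0.006 tilt [ 4.0e-04 -1.0e+00  1.4e-03] pos [ 0.6313 -0.1893  0.188 ] zang -0.054 q [-0.4   0.33  1.57  0.    1.23 -0.34] w 0.0446 F [-0.7 -0.1 -2.6] t 3.33
```

View pics/scene2.png

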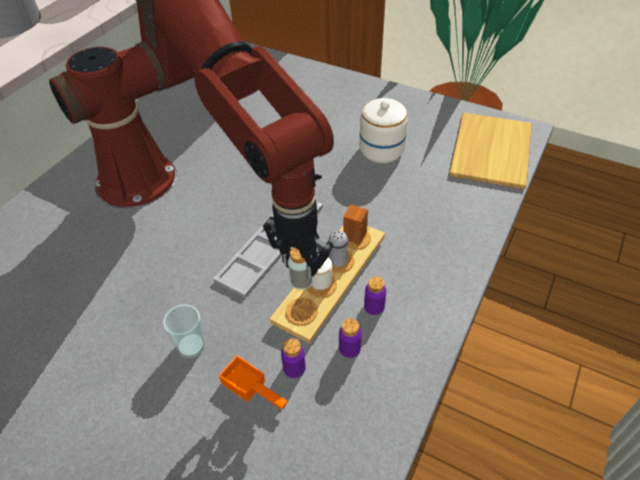

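View pics/wrist2.png

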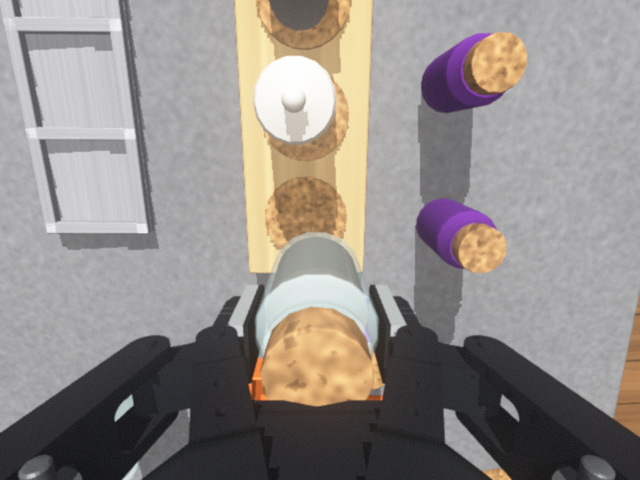

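Run:
```python
from h import *
cp=bot.camera_params("wrist");f=np.load("wrist2.npz");W=cloud(cp,f["d"])
w=W[335:395,280:350].reshape(-1,3);print("cork top",np.percentile(w[:,2],[10,50,90]),np.median(w,0))
cp=bot.camera_params("scene");W=cloud(cp,np.load("scene2.npz")["d"])
w=W[248:262,288:303].reshape(-1,3);w=w[w[:,2]>.15];print(len(w),np.percentile(w[:,2],[10,50,90]) if len(w) else 0)
for v in (282,284,286,288,290,292): print(v,W[v,297:303].round(3)[3])
go(.4551,.0928,.186,-.0595)
```

```text
cork top [0.22877462 0.22947507 0.23016451] [ 0.63245365 -0.18358086  0.22947507]
210 [0.22354993 0.23667432 0.26623993]
282 [ 0.644 -0.208  0.176]
284 [ 0.644 -0.208  0.17 ]
286 [ 0.645 -0.21   0.165]
288 [ 0.644 -0.209  0.158]
290 [ 0.595 -0.136  0.034]
292 [ 0.598 -0.14   0.033]
travel [-272.2    1.6 -191.1] twist 0.006 tilt [ 4.0e-04 -1.0e+00  1.4e-03] pos [ 0.6313 -0.1893  0.188 ] zang -0.054 q [-0.4   0.33  1.57  0.    1.23 -0.34] w 0.0446 F [-0.7 -0.1 -2.6] t 3.33
```

```bash
python3 -m creep '[{"travel":[0,0,-12],"twist":0},{"travel":[-10,0,-36],"twist":0},{"travel":[-30,0,-66],"twist":0},{"travel":[-55,0,-96],"twist":0},{"travel":[-82,0,-126],"twist":0},{"travel":[-112,0,-153],"twist":0},{"travel":[-145,0,-175],"twist":0},{"travel":[-180,0,-191],"twist":0}]' ; python3 -m creep '[{"travel":[-35,0,0],"twist":0},{"travel":[-65,0,0],"twist":0},{"travel":[-85,0,0],"twist":0},{"travel":[-92,0,0],"twist":0},{"travel":[-92,0,0],"twist":0},{"travel":[-92,0,0],"twist":0},{"travel":[-92,0,0],"twist":0},{"travel":[-92,0,0],"twist":0}]' ;python3 -c "
from h import *
go(.4551,.0928,.054,-.0595)"
```

```text
time_s: 4.0
tool_pos: [0.4454, 0.002, 0.1837]
eef_rot: [-0.487, 0.516, -0.512, 0.484]
ft_force: [1.4, 0.5, -1.2]
width: 0.0447
time_s: 4.67
tool_pos: [0.4548, 0.0914, 0.1867]
eef_rot: [-0.486, 0.514, -0.514, 0.485]
ft_force: [-0.3, 0.2, -1.4]
width: 0.0444
travel [ -1.5 132.7   0.4] twist 0.004 tilt [ 6.0e-04 -1.0e+00 -1.2e-03] pos [0.4548 0.0914 0.1867] zang -0.056 q [ 0.05 -0.08  2.03 -0.    1.18  0.1 ] w 0.0444 F [-0.3  0.2 -1.4] t 4.67
```

```bash
python3 -m creep '[{"travel":[-1,15,0],"twist":0},{"travel":[-1,45,0],"twist":0},{"travel":[-1,75,0],"twist":0},{"travel":[-1,100,0],"twist":0},{"travel":[-1,115,0],"twist":0},{"travel":[-1,124,0],"twist":0},{"travel":[-1,128,0],"twist":0},{"travel":[-1,130,0],"twist":0}]' ; python3 -m creep '[{"travel":[0,0,0],"twist":0},{"travel":[0,1,0],"twist":0},{"travel":[0,2,0],"twist":0},{"travel":[0,2,0],"twist":0},{"travel":[0,2,0],"twist":0}]'
python3 - <<'E'
from h import *
go(.4551,.0928,.052,-.0595)
p,d=bot.capture("wrist");cv2.imwrite("pics/w3.png",p[:,:,::-1])
p,d=bot.capture("scene");cv2.imwrite("pics/s3.png",cv2.resize(p[150:330,180:420],None,fx=3.3,fy=3.3)[:,:,::-1])
go(.4551,.0928,.052,-.0595)
E
```

```text
time_s: 5.33
tool_pos: [0.4553, 0.093, 0.0572]
eef_rot: [-0.486, 0.514, -0.514, 0.486]
ft_force: [0.1, -1.0, -1.5]
width: 0.0445
time_s: 5.75
tool_pos: [0.4556, 0.0936, 0.0559]
eef_rot: [0.486, -0.513, 0.514, -0.487]
ft_force: [0.6, 0.1, -1.6]
width: 0.0445
travel [ 0.8  3.9 -0.5] twist 0.006 tilt [-1.0e-04 -1.0e+00  1.3e-03] pos [0.4556 0.0936 0.0559] zang -0.054 q [ 0.05  0.14  2.11 -0.    0.9   0.11] w 0.0445 F [ 0.6  0.1 -1.6] t 5.75
travel [ 0.8  3.7 -0.2] twist 0.006 tilt [-1.e-04 -1.e+00  8.e-04] pos [0.4554 0.0936 0.0557] zang -0.054 q [ 0.05  0.14  2.11 -0.    0.9   0.11] w 0.0445 F [-0.3  0.  -2.3] t 5.85
```

View pics/w3.png

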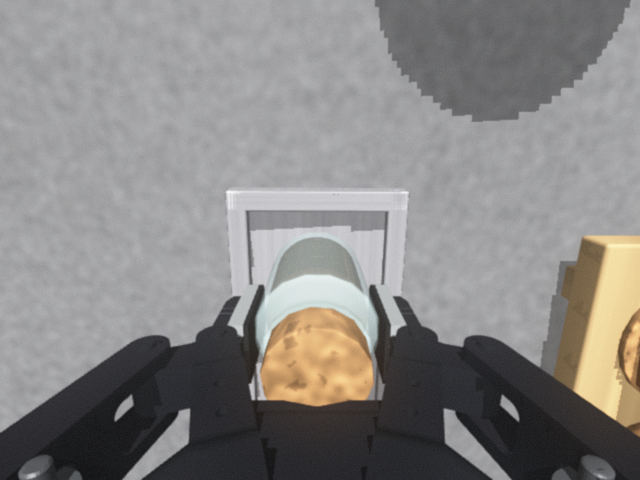

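View pics/s3.png

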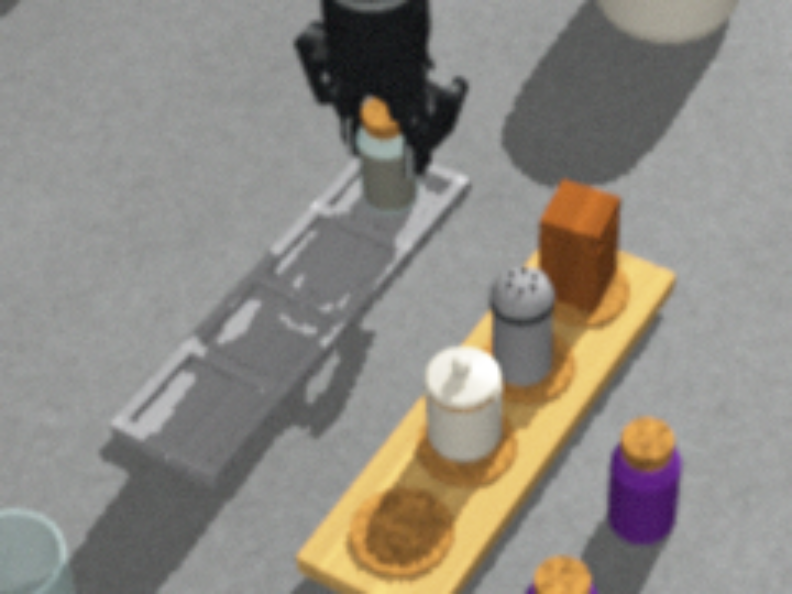

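The jar sits upright and centred inside the left-end bay (wrist bottom front about (318,240), ribs at columns 235 and 400). I'll lower it in small steps to contact.

```bash
python3 -m creep '[{"travel":[0,1,0],"twist":0},{"travel":[0,2,0],"twist":0},{"travel":[0,3,0],"twist":0},{"travel":[0,3,0],"twist":0},{"travel":[0,3,0],"twist":0}]';  python3 -m creep '[{"travel":[0,1,0],"twist":0},{"travel":[0,1,0],"twist":0},{"travel":[0,1,0],"twist":0}]'; python3 -m creep '[{"travel":[0,1,0],"twist":0},{"travel":[0,1,0],"twist":0},{"travel":[0,1,0],"twist":0}]'
```

```text
time_s: 6.27
tool_pos: [0.4551, 0.0936, 0.0524]
eef_rot: [-0.486, 0.513, -0.513, 0.486]
ft_force: [-1.6, 0.5, 0.1]
width: 0.0447
time_s: 6.52
tool_pos: [0.4552, 0.0936, 0.0524]
eef_rot: [-0.487, 0.514, -0.513, 0.486]
ft_force: [-4.0, -0.1, 8.4]
width: 0.0444
time_s: 6.77
tool_pos: [0.4553, 0.0936, 0.0523]
eef_rot: [-0.487, 0.514, -0.513, 0.486]
ft_force: [-6.1, 0.5, 15.9]
width: 0.0444
```

```bash
python3 -m creep '[{"travel":[0,-1,0],"twist":0},{"travel":[0,-1.5,0],"twist":0}]'; python3 -m creep '[{"travel":[0,0,0],"twist":0},{"travel":[0,0,0],"twist":0},{"travel":[0,0,0],"twist":0},{"travel":[0,0,0],"twist":0},{"travel":[0,0,0],"twist":0},{"travel":[0,0,0],"twist":0}]' 0;  python3 -m creep '[{"travel":[0,-10,0],"twist":0},{"travel":[0,-40,0],"twist":0},{"travel":[0,-75,0],"twist":0},{"travel":[0,-110,0],"twist":0},{"travel":[0,-140,0],"twist":0},{"travel":[0,-150,0],"twist":0}]'
python3 - <<'E'
from h import *
go(.626,-.099,.2,-.052)
p,d=bot.capture("wrist");cv2.imwrite("pics/w4.png",p[:,:,::-1])
E
```

```text
time_s: 6.93
tool_pos: [0.4554, 0.0936, 0.0524]
eef_rot: [0.486, -0.513, 0.513, -0.487]
ft_force: [-1.5, 0.4, 0.9]
width: 0.0443
time_s: 7.43
tool_pos: [0.4551, 0.0935, 0.0517]
eef_rot: [-0.486, 0.513, -0.513, 0.486]
ft_force: [0.6, -0.2, 0.1]
width: 0.0851
time_s: 7.93
tool_pos: [0.4585, 0.0938, 0.2082]
eef_rot: [0.483, -0.511, 0.516, -0.489]
ft_force: [1.5, 0.5, 0.7]
width: 0.0853
travel [183.5   9.9 177.6] twist -0.002 tilt [-0.0011 -0.9999  0.0105] pos [0.4585 0.0938 0.2082] zang -0.054 q [ 0.05 -0.1   2.01  0.    1.22  0.11] w 0.0853 F [1.5 0.5 0.7] t 7.93
```

View pics/w4.png

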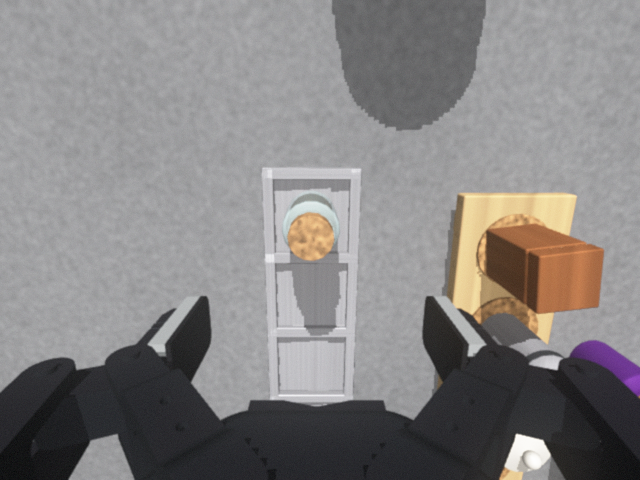

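The jar stands upright in the left-end bay (cork at 310,237; base around 312,205 in the wrist view). Next, the pot.

```bash
python3 -m creep '[{"travel":[20,0,20],"twist":0},{"travel":[46,0,46],"twist":0},{"travel":[74,0,74],"twist":0},{"travel":[102,0,102],"twist":0},{"travel":[130,0,130],"twist":0},{"travel":[155,0,155],"twist":0},{"travel":[175,0,172],"twist":0},{"travel":[183,0,180],"twist":0}]' 0; python3 -m creep '[{"travel":[0,0,0],"twist":0},{"travel":[0,0,0],"twist":0},{"travel":[0,0,0],"twist":0},{"travel":[0,0,0],"twist":0},{"travel":[0,0,0],"twist":0}]';python3 - <<'E'
from h import *
go(.6265,-.099,.068,-.052)
cp=bot.camera_params("wrist");p,d=bot.capture("wrist");cv2.imwrite("pics/w5.png",p[:,:,::-1])
W=cloud(cp,d).reshape(-1,3)
for n,c,lo,hi in[("shaker",(.6305,-.0255),.09,.125),("pot",(.626,-.099),.06,.125)]:
    w=W[(abs(W[:,:2]-c)<.036).all(1)&(W[:,2]>lo)&(W[:,2]<hi)]
    if len(w):print(n,len(w),np.percentile(w[:,2],98),(w[:,:2].min(0)+w[:,:2].max(0))/2,np.ptp(w[:,:2],axis=0))
E
```

```text
time_s: 8.65
tool_pos: [0.6257, -0.102, 0.1997]
eef_rot: [-0.486, 0.514, -0.514, 0.485]
ft_force: [0.4, 0.7, 0.1]
width: 0.0857
time_s: 9.07
tool_pos: [0.6242, -0.0975, 0.2018]
eef_rot: [-0.487, 0.513, -0.513, 0.487]
ft_force: [-0.6, 0.9, -0.3]
width: 0.0856
travel [  1.4 133.8   2.5] twist -0.0 tilt [-3.e-04 -1.e+00 -6.e-04] pos [ 0.6242 -0.0975  0.2018] zang -0.052 q [-0.27  0.27  1.63  0.    1.24 -0.21] w 0.0856 F [-0.6  0.9 -0.3] t 9.07
shaker 3974 0.11957696461412497 [ 0.63196776 -0.02544137] [0.0426583  0.04271789]
pot 4274 0.11399326579064538 [ 0.62709989 -0.09925302] [0.04942671 0.04952781]
```

View pics/w5.png

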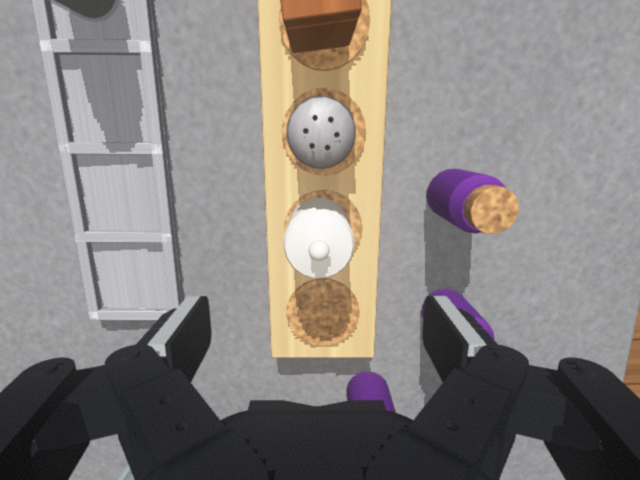

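The pot is at (319,242), its measured centre (0.627, -0.099), and both fingers will pass clear of the purple jars. Descend and grip.

```bash
python3 -m creep '[{"travel":[1,20,2.5],"twist":0},{"travel":[1,50,2.5],"twist":0},{"travel":[1,85,2.5],"twist":0},{"travel":[1,112,2.5],"twist":0},{"travel":[1,127,2.5],"twist":0},{"travel":[1,133,2.5],"twist":0},{"travel":[1,133,2.5],"twist":0},{"travel":[1,133,2.5],"twist":0}]' 0; python3 -m creep '[{"travel":[0,0,0],"twist":0},{"travel":[0,0,0],"twist":0},{"travel":[0,0,0],"twist":0},{"travel":[0,0,0],"twist":0},{"travel":[0,0,0],"twist":0},{"travel":[0,0,0],"twist":0},{"travel":[0,0,0],"twist":0}]' 255;python3 -m creep '[{"travel":[0,0,0],"twist":0},{"travel":[0,0,0],"twist":0},{"travel":[0,0,0],"twist":0}]' 255
```

```text
time_s: 9.78
tool_pos: [0.628, -0.0999, 0.0697]
eef_rot: [0.486, -0.513, 0.514, -0.487]
ft_force: [0.6, -0.1, 0.3]
width: 0.0856
time_s: 10.37
tool_pos: [0.6287, -0.1004, 0.071]
eef_rot: [0.486, -0.512, 0.514, -0.487]
ft_force: [-1.1, -0.2, 5.8]
width: 0.0484
time_s: 10.62
tool_pos: [0.6287, -0.1005, 0.071]
eef_rot: [0.486, -0.512, 0.514, -0.487]
ft_force: [-0.4, 0.1, 5.9]
width: 0.0485
```

```bash
python3 -m creep '[{"travel":[0,-8,0],"twist":0},{"travel":[0,-25,0],"twist":0},{"travel":[0,-50,0],"twist":0},{"travel":[0,-75,0],"twist":0},{"travel":[0,-95,0],"twist":0},{"travel":[0,-105,0],"twist":0},{"travel":[0,-110,0],"twist":0},{"travel":[0,-110,0],"twist":0}]' ; python3 -m creep '[{"travel":[0,0,-12],"twist":0},{"travel":[-10,0,-36],"twist":0},{"travel":[-25,0,-66],"twist":0},{"travel":[-45,0,-96],"twist":0},{"travel":[-65,0,-126],"twist":0},{"travel":[-82,0,-153],"twist":0},{"travel":[-94,0,-170],"twist":0},{"travel":[-100,0,-178],"twist":0}]'; python3 -m creep '[{"travel":[0,0,0],"twist":0},{"travel":[0,0,0],"twist":0},{"travel":[0,0,0],"twist":0},{"travel":[0,0,0],"twist":0},{"travel":[0,0,0],"twist":0}]';python3 - <<'E'
from h import *
go(.4504,.0129,.048,-.0595)
cp=bot.camera_params("wrist");p,d=bot.capture("wrist");cv2.imwrite("pics/w6.png",p[:,:,::-1])
W=cloud(cp,d).reshape(-1,3);s=bot.read_state()["tool_pos"]
w=W[(abs(W[:,:2]-s[:2])<.03).all(1)&(W[:,2]>s[2]+.005)&(W[:,2]<s[2]+.06)]
print(len(w),np.percentile(w[:,2],[50,90,99])-s[2])
E
```

```text
time_s: 11.28
tool_pos: [0.6277, -0.1001, 0.1796]
eef_rot: [0.486, -0.513, 0.514, -0.487]
ft_force: [0.3, 1.1, -3.4]
width: 0.0486
time_s: 11.95
tool_pos: [0.4505, 0.0112, 0.1759]
eef_rot: [-0.488, 0.515, -0.511, 0.485]
ft_force: [-1.1, 0.3, -3.2]
width: 0.0484
time_s: 12.37
tool_pos: [0.4561, 0.0087, 0.179]
eef_rot: [0.486, -0.513, 0.514, -0.486]
ft_force: [0.5, -0.1, -3.2]
width: 0.0483
travel [ -3.9 131.   -6. ] twist 0.005 tilt [ 2.e-04 -1.e+00  5.e-04] pos [0.4561 0.0087 0.179 ] zang -0.055 q [-0.13 -0.08  2.06 -0.    1.17 -0.08] w 0.0483 F [ 0.5 -0.1 -3.2] t 12.37
21274 [0.02919598 0.04251537 0.05901275]
```

View pics/w6.png

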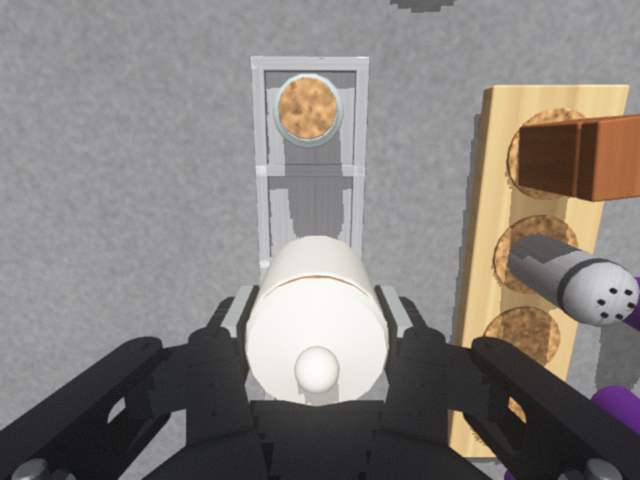

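The pot is held upright (knob at 317,370) and the jar still stands in its bay at (308,107). Adjust and lower.

```bash
python3 -m creep '[{"travel":[-4,12,-6],"twist":0},{"travel":[-4,37,-6],"twist":0},{"travel":[-4,67,-6],"twist":0},{"travel":[-4,95,-6],"twist":0},{"travel":[-4,115,-6],"twist":0},{"travel":[-4,126,-6],"twist":0},{"travel":[-4,130,-6],"twist":0},{"travel":[-4,130,-6],"twist":0}]' ;python3 -m creep '[{"travel":[0,1,0],"twist":0},{"travel":[0,2,0],"twist":0},{"travel":[0,3,0],"twist":0},{"travel":[0,3,0],"twist":0},{"travel":[0,3,0],"twist":0}]';  python3 -m creep '[{"travel":[0,1,0],"twist":0},{"travel":[0,1,0],"twist":0},{"travel":[0,1,0],"twist":0}]'; python3 -c "
from h import *
go(.4504,.0129,.043,-.0595)"
```

```text
time_s: 13.08
tool_pos: [0.4476, 0.014, 0.047]
eef_rot: [-0.487, 0.514, -0.512, 0.485]
ft_force: [0.3, 0.1, -3.4]
width: 0.0487
time_s: 13.5
tool_pos: [0.4498, 0.0137, 0.0464]
eef_rot: [0.486, -0.513, 0.514, -0.487]
ft_force: [-0.8, 0.2, -1.7]
width: 0.0484
time_s: 13.75
tool_pos: [0.4493, 0.0137, 0.0449]
eef_rot: [0.486, -0.513, 0.513, -0.486]
ft_force: [0.3, -0.7, -2.9]
width: 0.0482
travel [0.8 1.9 1.2] twist 0.006 tilt [ 0.e+00 -1.e+00  1.e-04] pos [0.4493 0.0137 0.0449] zang -0.054 q [-0.13  0.13  2.15 -0.    0.87 -0.07] w 0.0482 F [ 0.3 -0.7 -2.9] t 13.75
```

```bash
python3 -m creep '[{"travel":[0,1,0],"twist":0},{"travel":[0,1,0],"twist":0},{"travel":[0,1,0],"twist":0}]'; python3 -m creep '[{"travel":[0,1,0],"twist":0},{"travel":[0,1,0],"twist":0},{"travel":[0,1,0],"twist":0}]'
```

```text
time_s: 14.0
tool_pos: [0.4492, 0.0137, 0.0437]
eef_rot: [-0.486, 0.513, -0.513, 0.486]
ft_force: [0.6, 0.5, -2.9]
width: 0.0485
time_s: 14.25
tool_pos: [0.4494, 0.0137, 0.043]
eef_rot: [0.486, -0.513, 0.513, -0.486]
ft_force: [-1.1, 0.4, -0.5]
width: 0.0486
```

Contact is starting (Fz rises from -3 to -0.5). One half step more, then release.

```bash
python3 -m creep '[{"travel":[0,0.5,0],"twist":0},{"travel":[0,0.5,0],"twist":0},{"travel":[0,0.5,0],"twist":0}]'; python3 -m creep '[{"travel":[0,0,0],"twist":0},{"travel":[0,0,0],"twist":0},{"travel":[0,0,0],"twist":0},{"travel":[0,0,0],"twist":0},{"travel":[0,0,0],"twist":0},{"travel":[0,0,0],"twist":0}]' 0;  python3 -m creep '[{"travel":[0,-10,0],"twist":0},{"travel":[0,-40,0],"twist":0},{"travel":[0,-75,0],"twist":0},{"travel":[0,-110,0],"twist":0},{"travel":[0,-140,0],"twist":0},{"travel":[0,-155,0],"twist":0},{"travel":[0,-158,0],"twist":0},{"travel":[0,-158,0],"twist":0}]'
python3 - <<'E'
from h import *
go(.631,-.0255,.2,-.052)
p,d=bot.capture("wrist");cv2.imwrite("pics/w7.png",p[:,:,::-1])
E
```

```text
time_s: 14.5
tool_pos: [0.4495, 0.0137, 0.043]
eef_rot: [-0.486, 0.513, -0.513, 0.486]
ft_force: [-2.3, 0.3, 5.0]
width: 0.0487
time_s: 15.0
tool_pos: [0.4493, 0.0137, 0.0423]
eef_rot: [0.486, -0.513, 0.513, -0.486]
ft_force: [0.2, 0.3, -0.2]
width: 0.0853
time_s: 15.67
tool_pos: [0.4503, 0.0136, 0.2022]
eef_rot: [0.485, -0.512, 0.514, -0.487]
ft_force: [-0.2, -0.9, 0.1]
width: 0.0856
travel [ 29.3   2.9 182.5] twist -0.002 tilt [ 2.e-04 -1.e+00  4.e-03] pos [0.4503 0.0136 0.2022] zang -0.054 q [-0.13 -0.13  2.05  0.    1.22 -0.07] w 0.0856 F [-0.2 -0.9  0.1] t 15.67
```

View pics/w7.png

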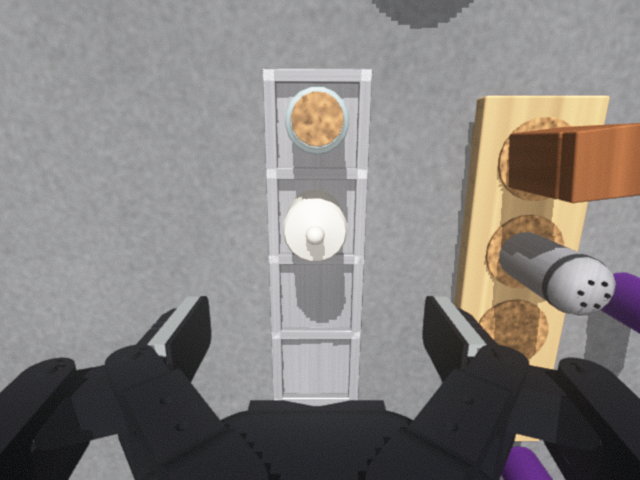

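The pot (315,228) and the jar (318,119) stand centred in the two left bays. Next, the shaker.

```bash
python3 -m creep '[{"travel":[5,0,20],"twist":0},{"travel":[10,0,46],"twist":0},{"travel":[15,0,76],"twist":0},{"travel":[20,0,108],"twist":0},{"travel":[24,0,140],"twist":0},{"travel":[28,0,165],"twist":0},{"travel":[29,0,178],"twist":0},{"travel":[29,0,183],"twist":0}]' 0; python3 -m creep '[{"travel":[0,0,0],"twist":0},{"travel":[0,0,0],"twist":0},{"travel":[0,0,0],"twist":0},{"travel":[0,0,0],"twist":0},{"travel":[0,0,0],"twist":0}]';python3 - <<'E'
from h import *
cp=bot.camera_params("wrist");p,d=bot.capture("wrist");cv2.imwrite("pics/w8.png",p[:,:,::-1])
W=cloud(cp,d).reshape(-1,3)
for n,c,lo,hi in[("shaker",(.6305,-.0255),.09,.125),("box",(.6325,.0585),.1,.125)]:
    w=W[(abs(W[:,:2]-c)<.036).all(1)&(W[:,2]>lo)&(W[:,2]<hi)]
    if len(w):print(n,len(w),np.percentile(w[:,2],98),(w[:,:2].min(0)+w[:,:2].max(0))/2,np.ptp(w[:,:2],axis=0),cv2.minAreaRect(w[:,:2].astype(np.float32)))
go(.6315,-.0255,.076,-.052)
E
```

```text
time_s: 16.38
tool_pos: [0.6307, -0.0256, 0.1969]
eef_rot: [-0.487, 0.515, -0.512, 0.485]
ft_force: [-0.8, -0.1, 0.7]
width: 0.0857
time_s: 16.8
tool_pos: [0.6296, -0.0248, 0.2004]
eef_rot: [-0.486, 0.513, -0.513, 0.486]
ft_force: [-1.0, 0.4, -0.7]
width: 0.085
shaker 3266 0.11952054353720815 [ 0.63210657 -0.02400857] [0.04288941 0.0406938 ] ((0.6322728991508484, -0.023887522518634796), (0.04036392271518707, 0.04267933592200279), 84.7896499633789)
box 5941 0.11326008656945011 [0.63426817 0.05787406] [0.04606001 0.04625919] ((0.6343578696250916, 0.057939935475587845), (0.043978817760944366, 0.04421744495630264), 3.8334133625030518)
travel [  0.5 124.5   1.7] twist -0.002 tilt [-0.e+00 -1.e+00  1.e-04] pos [ 0.6299 -0.0249  0.2005] zang -0.054 q [-0.15  0.26  1.64  0.    1.24 -0.1 ] w 0.0856 F [ 0.6 -0.7  0. ] t 16.85
```

View pics/w8.png

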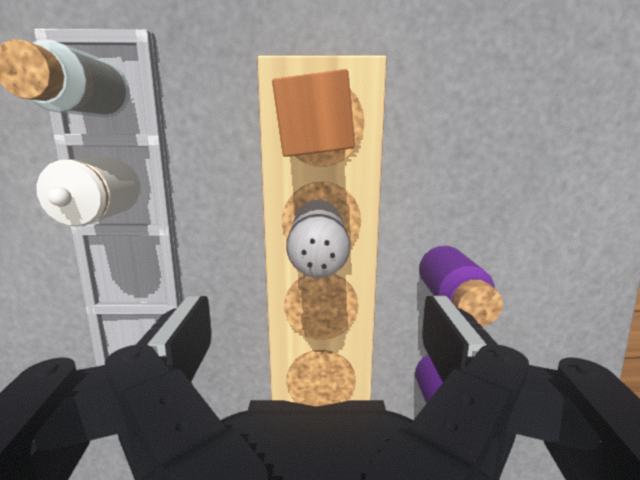

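The shaker is at (318,243), measured (0.632, -0.024), with the box turned slightly at (314,113). Descend and grip.

```bash
python3 -m creep '[{"travel":[0,20,2],"twist":0},{"travel":[0,50,2],"twist":0},{"travel":[0,82,2],"twist":0},{"travel":[0,106,2],"twist":0},{"travel":[0,119,2],"twist":0},{"travel":[0,124,2],"twist":0},{"travel":[0,124,2],"twist":0},{"travel":[0,124,2],"twist":0}]' 0; python3 -m creep '[{"travel":[0,0,0],"twist":0},{"travel":[0,0,0],"twist":0},{"travel":[0,0,0],"twist":0},{"travel":[0,0,0],"twist":0},{"travel":[0,0,0],"twist":0},{"travel":[0,0,0],"twist":0},{"travel":[0,0,0],"twist":0},{"travel":[0,0,0],"twist":0}]' 255;python3 -m creep '[{"travel":[0,0,0],"twist":0},{"travel":[0,0,0],"twist":0}]' 255
```

```text
time_s: 17.52
tool_pos: [0.6336, -0.0254, 0.0778]
eef_rot: [0.486, -0.513, 0.514, -0.487]
ft_force: [0.4, -0.2, 0.6]
width: 0.0851
time_s: 18.18
tool_pos: [0.6329, -0.0253, 0.0778]
eef_rot: [0.486, -0.513, 0.514, -0.486]
ft_force: [-2.6, -0.2, 5.7]
width: 0.0411
time_s: 18.35
tool_pos: [0.6329, -0.0253, 0.0778]
eef_rot: [0.486, -0.513, 0.514, -0.486]
ft_force: [-2.1, 0.9, 5.9]
width: 0.0415
```

```bash
python3 -m creep '[{"travel":[0,-8,0],"twist":0},{"travel":[0,-25,0],"twist":0},{"travel":[0,-50,0],"twist":0},{"travel":[0,-75,0],"twist":0},{"travel":[0,-95,0],"twist":0},{"travel":[0,-105,0],"twist":0},{"travel":[0,-110,0],"twist":0},{"travel":[0,-110,0],"twist":0}]' ; python3 -m creep '[{"travel":[3,0,-12],"twist":0},{"travel":[10,0,-36],"twist":0},{"travel":[18,0,-66],"twist":0},{"travel":[27,0,-98],"twist":0},{"travel":[36,0,-130],"twist":0},{"travel":[44,0,-158],"twist":0},{"travel":[50,0,-177],"twist":0},{"travel":[52,0,-185],"twist":0}]'; python3 -m creep '[{"travel":[0,0,0],"twist":0},{"travel":[0,0,0],"twist":0},{"travel":[0,0,0],"twist":0},{"travel":[0,0,0],"twist":0},{"travel":[0,0,0],"twist":0}]';python3 - <<'E'
from h import *
go(.4456,-.0669,.054,-.0595)
cp=bot.camera_params("wrist");p,d=bot.capture("wrist");cv2.imwrite("pics/w9.png",p[:,:,::-1])
E
```

```text
time_s: 19.02
tool_pos: [0.6329, -0.0252, 0.1873]
eef_rot: [0.486, -0.513, 0.514, -0.487]
ft_force: [-0.1, 0.3, -1.9]
width: 0.0409
time_s: 19.68
tool_pos: [0.4406, -0.0668, 0.1835]
eef_rot: [-0.487, 0.515, -0.512, 0.485]
ft_force: [-0.1, -0.1, -1.5]
width: 0.0409
time_s: 20.1
tool_pos: [0.4459, -0.067, 0.1864]
eef_rot: [0.486, -0.513, 0.513, -0.487]
ft_force: [0.6, 0.4, -1.8]
width: 0.0414
travel [-1.000e-01  1.324e+02 -4.000e-01] twist 0.006 tilt [-1.e-04 -1.e+00  4.e-04] pos [ 0.4459 -0.067   0.1864] zang -0.053 q [-0.31 -0.11  2.06  0.    1.19 -0.25] w 0.0414 F [ 0.6  0.4 -1.8] t 20.1
```

View pics/w9.png

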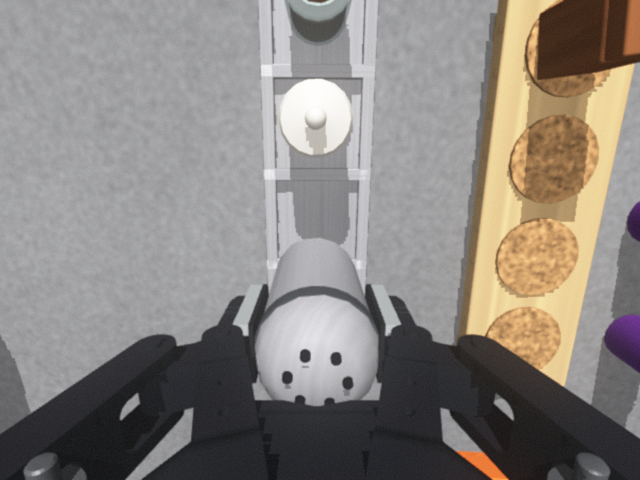

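The shaker is held upright (dome at 317,350) over the second bay from the right, with the pot standing at (316,117). Lower it.

```bash
python3 -m creep '[{"travel":[0,12,0],"twist":0},{"travel":[0,37,0],"twist":0},{"travel":[0,67,0],"twist":0},{"travel":[0,95,0],"twist":0},{"travel":[0,115,0],"twist":0},{"travel":[0,127,0],"twist":0},{"travel":[0,132,0],"twist":0},{"travel":[0,132,0],"twist":0}]' ;python3 -m creep '[{"travel":[0,0,0],"twist":0},{"travel":[0,0.5,0],"twist":0},{"travel":[0,1,0],"twist":0},{"travel":[0,1,0],"twist":0},{"travel":[0,1,0],"twist":0}]';  python3 -m creep '[{"travel":[0,1,0],"twist":0},{"travel":[0,1,0],"twist":0},{"travel":[0,1,0],"twist":0}]';  python3 -m creep '[{"travel":[0,1,0],"twist":0},{"travel":[0,1,0],"twist":0},{"travel":[0,1,0],"twist":0}]'
```

```text
time_s: 20.82
tool_pos: [0.4441, -0.0667, 0.053]
eef_rot: [-0.487, 0.514, -0.512, 0.486]
ft_force: [-0.9, 0.3, -0.8]
width: 0.0412
time_s: 21.23
tool_pos: [0.4455, -0.0673, 0.0541]
eef_rot: [0.486, -0.513, 0.514, -0.487]
ft_force: [-0.1, -0.3, -1.7]
width: 0.0408
time_s: 21.48
tool_pos: [0.4449, -0.0671, 0.0523]
eef_rot: [0.486, -0.513, 0.513, -0.486]
ft_force: [-0.3, 0.2, -2.5]
width: 0.0414
time_s: 21.73
tool_pos: [0.4448, -0.0671, 0.0512]
eef_rot: [-0.486, 0.513, -0.513, 0.486]
ft_force: [0.7, -0.3, -1.6]
width: 0.0411
```

```bash
python3 -m creep '[{"travel":[0,1,0],"twist":0},{"travel":[0,1,0],"twist":0},{"travel":[0,1,0],"twist":0}]';  python3 -m creep '[{"travel":[0,0.5,0],"twist":0},{"travel":[0,0.5,0],"twist":0},{"travel":[0,0.5,0],"twist":0}]'
```

```text
time_s: 21.98
tool_pos: [0.4448, -0.0671, 0.0502]
eef_rot: [-0.486, 0.513, -0.513, 0.486]
ft_force: [-0.5, 0.4, -1.4]
width: 0.0413
time_s: 22.23
tool_pos: [0.445, -0.0672, 0.0498]
eef_rot: [0.486, -0.513, 0.513, -0.486]
ft_force: [-0.4, -0.3, -0.9]
width: 0.0416
```

```bash
python3 -m creep '[{"travel":[0,0.5,0],"twist":0},{"travel":[0,0.5,0],"twist":0},{"travel":[0,0.5,0],"twist":0}]';  python3 -m creep '[{"travel":[0,0.5,0],"twist":0},{"travel":[0,0.5,0],"twist":0},{"travel":[0,0.5,0],"twist":0}]'
```

```text
time_s: 22.48
tool_pos: [0.445, -0.0672, 0.0498]
eef_rot: [-0.486, 0.513, -0.513, 0.486]
ft_force: [-2.6, -0.0, 5.2]
width: 0.041
time_s: 22.73
tool_pos: [0.445, -0.0672, 0.0498]
eef_rot: [-0.487, 0.513, -0.513, 0.486]
ft_force: [-3.6, 1.2, 10.2]
width: 0.0408
```

```bash
python3 -m creep '[{"travel":[0,-0.7,0],"twist":0},{"travel":[0,-0.7,0],"twist":0}]'; python3 -m creep '[{"travel":[0,0,0],"twist":0},{"travel":[0,0,0],"twist":0},{"travel":[0,0,0],"twist":0},{"travel":[0,0,0],"twist":0},{"travel":[0,0,0],"twist":0},{"travel":[0,0,0],"twist":0}]' 0;  python3 -m creep '[{"travel":[0,-10,0],"twist":0},{"travel":[0,-40,0],"twist":0},{"travel":[0,-75,0],"twist":0},{"travel":[0,-110,0],"twist":0},{"travel":[0,-135,0],"twist":0},{"travel":[0,-148,0],"twist":0},{"travel":[0,-150,0],"twist":0},{"travel":[0,-150,0],"twist":0}]'
python3 - <<'E'
from h import *
go(.634,.058,.2,.06)
p,d=bot.capture("wrist");cv2.imwrite("pics/w10.png",p[:,:,::-1])
E
```

```text
time_s: 22.9
tool_pos: [0.4452, -0.0672, 0.0498]
eef_rot: [0.486, -0.513, 0.514, -0.486]
ft_force: [-1.0, 0.1, 3.1]
width: 0.0414
time_s: 23.4
tool_pos: [0.4449, -0.0671, 0.0494]
eef_rot: [-0.486, 0.513, -0.513, 0.486]
ft_force: [0.1, -0.4, -0.2]
width: 0.0854
time_s: 24.07
tool_pos: [0.4457, -0.0674, 0.2011]
eef_rot: [0.486, -0.512, 0.514, -0.487]
ft_force: [-0.5, -1.0, -0.3]
width: 0.0855
travel [-135.3    1.5  181.3] twist -0.114 tilt [ 8.0e-04 -1.0e+00  3.2e-03] pos [ 0.4457 -0.0674  0.2011] zang -0.054 q [-0.31 -0.13  2.05  0.    1.21 -0.25] w 0.0855 F [-0.5 -1.  -0.3] t 24.07
```

View pics/w10.png

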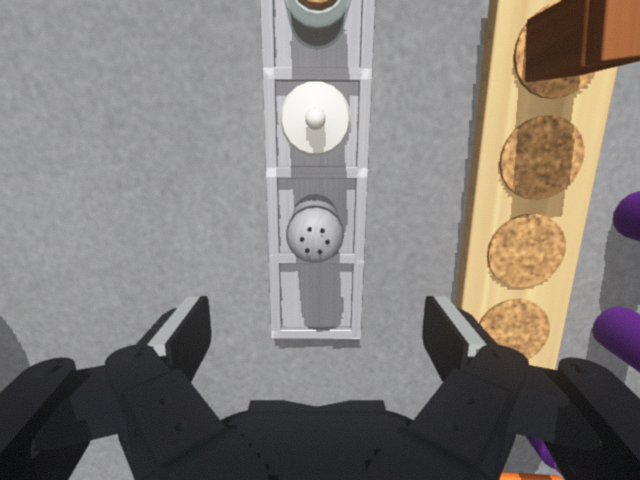

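The shaker (315,234) stands in the third bay. Now the box, with a small turn to match it.

```bash
python3 -m creep '[{"travel":[-15,0,20],"twist":-0.02},{"travel":[-35,0,47],"twist":-0.04},{"travel":[-58,0,77],"twist":-0.06},{"travel":[-81,0,108],"twist":-0.08},{"travel":[-103,0,138],"twist":-0.1},{"travel":[-121,0,162],"twist":-0.11},{"travel":[-131,0,176],"twist":-0.115},{"travel":[-135,0,182],"twist":-0.115}]' 0; python3 -m creep '[{"travel":[0,0,0],"twist":0},{"travel":[0,0,0],"twist":0},{"travel":[0,0,0],"twist":0},{"travel":[0,0,0],"twist":0},{"travel":[0,0,0],"twist":0},{"travel":[0,0,0],"twist":0}]';python3 - <<'E'
from h import *
cp=bot.camera_params("wrist");p,d=bot.capture("wrist");cv2.imwrite("pics/w11.png",p[:,:,::-1])
W=cloud(cp,d).reshape(-1,3)
for n,c,lo,hi in[("box",(.6335,.0585),.105,.125)]:
    w=W[(abs(W[:,:2]-c)<.036).all(1)&(W[:,2]>lo)&(W[:,2]<hi)]
    if len(w):print(n,len(w),np.percentile(w[:,2],98),(w[:,:2].min(0)+w[:,:2].max(0))/2,np.ptp(w[:,:2],axis=0),cv2.minAreaRect(w[:,:2].astype(np.float32)))
go(.634,.058,.076,.06)
E
```

```text
time_s: 24.78
tool_pos: [0.6343, 0.0595, 0.1964]
eef_rot: [0.516, -0.485, 0.483, -0.515]
ft_force: [-0.0, 0.8, 0.4]
width: 0.0854
time_s: 25.28
tool_pos: [0.6334, 0.0572, 0.1998]
eef_rot: [-0.515, 0.485, -0.485, 0.515]
ft_force: [0.1, 0.3, -0.5]
width: 0.0855
box 4533 0.11321102152895661 [0.63448283 0.05800048] [0.04587723 0.04652804] ((0.6342016458511353, 0.05817558616399765), (0.04405728727579117, 0.044335730373859406), 4.517634391784668)
travel [ -0.7 123.9   0.4] twist 0.0 tilt [ 1.e-04 -1.e+00  4.e-04] pos [0.6336 0.0573 0.1999] zang 0.06 q [-0.02  0.28  1.62 -0.    1.24 -0.08] w 0.0854 F [0.2 0.9 0.1] t 25.33
```

View pics/w11.png

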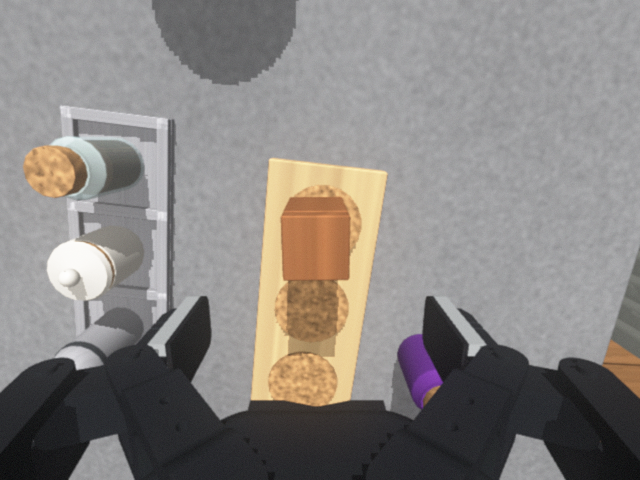

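The box (315,238) is square with the jaws, and its measured centre agrees. Descend and grip.

```bash
python3 -m creep '[{"travel":[-1,20,1],"twist":-0.01},{"travel":[-1,50,1],"twist":-0.01},{"travel":[-1,82,1],"twist":-0.01},{"travel":[-1,106,1],"twist":-0.01},{"travel":[-1,119,1],"twist":-0.01},{"travel":[-1,124,1],"twist":-0.01},{"travel":[-1,124,1],"twist":-0.01},{"travel":[-1,124,1],"twist":-0.01}]' 0; python3 -m creep '[{"travel":[0,0,0],"twist":0},{"travel":[0,0,0],"twist":0},{"travel":[0,0,0],"twist":0},{"travel":[0,0,0],"twist":0},{"travel":[0,0,0],"twist":0},{"travel":[0,0,0],"twist":0},{"travel":[0,0,0],"twist":0},{"travel":[0,0,0],"twist":0}]' 255;python3 -m creep '[{"travel":[0,0,0],"twist":0},{"travel":[0,0,0],"twist":0}]' 255;  python3 -m creep '[{"travel":[0,-8,0],"twist":0},{"travel":[0,-25,0],"twist":0},{"travel":[0,-50,0],"twist":0},{"travel":[0,-75,0],"twist":0},{"travel":[0,-95,0],"twist":0},{"travel":[0,-105,0],"twist":0},{"travel":[0,-110,0],"twist":0},{"travel":[0,-110,0],"twist":0}]'; python3 -c "
from h import *
go(.4409,-.1468,.186,-.0595)"
```

```text
time_s: 26.0
tool_pos: [0.636, 0.0588, 0.0769]
eef_rot: [-0.517, 0.481, -0.483, 0.518]
ft_force: [-0.2, -1.4, -0.0]
width: 0.0856
time_s: 26.67
tool_pos: [0.6361, 0.0589, 0.0771]
eef_rot: [-0.517, 0.481, -0.483, 0.518]
ft_force: [0.4, -0.5, 5.1]
width: 0.0437
time_s: 26.83
tool_pos: [0.6361, 0.0589, 0.0771]
eef_rot: [-0.517, 0.481, -0.483, 0.518]
ft_force: [-0.3, -0.4, 5.7]
width: 0.0434
time_s: 27.5
tool_pos: [0.6351, 0.0589, 0.1863]
eef_rot: [-0.517, 0.482, -0.482, 0.518]
ft_force: [0.3, 0.4, -1.0]
width: 0.0432
travel [ 191.4    0.  -208.3] twist 0.131 tilt [ 1.0e-04 -1.0e+00  1.2e-03] pos [0.6351 0.0589 0.1863] zang 0.071 q [-0.02  0.29  1.63  0.    1.22 -0.09] w 0.0432 F [ 0.3  0.4 -1. ] t 27.5
```

```bash
python3 -m creep '[{"travel":[8,0,-10],"twist":0.01},{"travel":[25,0,-28],"twist":0.03},{"travel":[46,0,-50],"twist":0.05},{"travel":[68,0,-74],"twist":0.07},{"travel":[90,0,-98],"twist":0.09},{"travel":[112,0,-122],"twist":0.11},{"travel":[134,0,-146],"twist":0.13},{"travel":[154,0,-168],"twist":0.131}]'; python3 -c "
from h import *
go(.4409,-.1468,.186,-.0595)"
```

```text
time_s: 28.17
tool_pos: [0.4753, -0.1071, 0.1831]
eef_rot: [-0.485, 0.516, -0.514, 0.484]
ft_force: [-0.9, -0.9, -0.5]
width: 0.0438
travel [ 41.7  -2.8 -31.9] twist -0.001 tilt [-0.001  -1.     -0.0044] pos [ 0.4753 -0.1071  0.1831] zang -0.061 q [-0.37 -0.02  1.98 -0.    1.18 -0.3 ] w 0.0438 F [-0.9 -0.9 -0.5] t 28.17
```

```bash
python3 -m creep '[{"travel":[18,0,-15],"twist":0},{"travel":[31,0,-26],"twist":0},{"travel":[38,0,-31],"twist":0},{"travel":[40,0,-33],"twist":0},{"travel":[40,0,-33],"twist":0},{"travel":[40,0,-33],"twist":0},{"travel":[40,0,-33],"twist":0},{"travel":[40,0,-33],"twist":0}]'
python3 - <<'E'
from h import *
p,d=bot.capture("wrist");cv2.imwrite("pics/w12.png",p[:,:,::-1])
go(.4409,-.1468,.053,-.0595)
E
```

```text
time_s: 28.83
tool_pos: [0.4434, -0.144, 0.1854]
eef_rot: [-0.485, 0.515, -0.514, 0.485]
ft_force: [-0.3, 0.1, -1.4]
width: 0.0434
travel [  3.  132.5  -2.3] twist 0.001 tilt [-2.e-04 -1.e+00  1.e-04] pos [ 0.4434 -0.144   0.1855] zang -0.059 q [-0.46 -0.07  2.03  0.    1.18 -0.41] w 0.0434 F [ 0.5 -0.4 -0.3] t 28.88
```

View pics/w12.png

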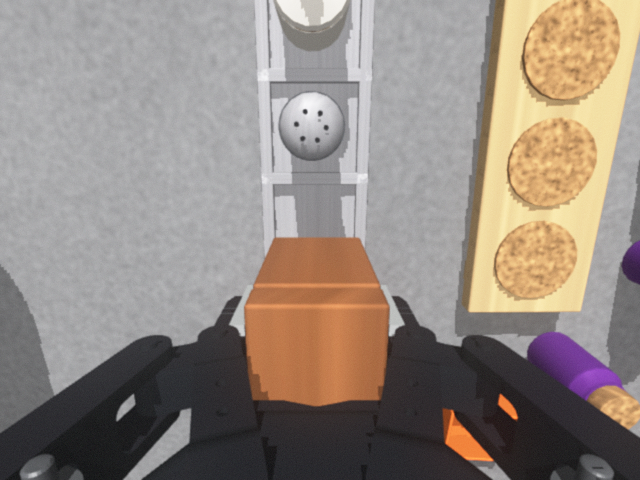

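The box is held square (317,330) above the right-end bay, and the shaker stands at (312,127). Lower it.

```bash
python3 -m creep '[{"travel":[3,12,-2],"twist":0},{"travel":[3,37,-2],"twist":0},{"travel":[3,67,-2],"twist":0},{"travel":[3,95,-2],"twist":0},{"travel":[3,115,-2],"twist":0},{"travel":[3,127,-2],"twist":0},{"travel":[3,132,-2],"twist":0},{"travel":[3,132,-2],"twist":0}]' ;python3 -m creep '[{"travel":[0,0,0],"twist":0},{"travel":[0,0.5,0],"twist":0},{"travel":[0,1,0],"twist":0},{"travel":[0,1,0],"twist":0},{"travel":[0,1,0],"twist":0}]';  python3 -m creep '[{"travel":[0,1,0],"twist":0},{"travel":[0,1,0],"twist":0},{"travel":[0,1,0],"twist":0}]';  python3 -m creep '[{"travel":[0,1,0],"twist":0},{"travel":[0,1,0],"twist":0},{"travel":[0,1,0],"twist":0}]'
```

```text
time_s: 29.55
tool_pos: [0.4399, -0.1466, 0.0522]
eef_rot: [-0.485, 0.516, -0.514, 0.485]
ft_force: [0.8, 0.8, -0.6]
width: 0.043
time_s: 29.97
tool_pos: [0.4413, -0.1477, 0.0533]
eef_rot: [0.485, -0.514, 0.515, -0.485]
ft_force: [-0.6, -0.5, -0.5]
width: 0.043
time_s: 30.22
tool_pos: [0.4406, -0.1475, 0.0515]
eef_rot: [-0.485, 0.515, -0.515, 0.485]
ft_force: [0.1, -0.2, -1.6]
width: 0.0434
time_s: 30.47
tool_pos: [0.4406, -0.1474, 0.0504]
eef_rot: [-0.485, 0.515, -0.515, 0.485]
ft_force: [-0.4, -0.4, -1.0]
width: 0.0434
```

```bash
python3 -m creep '[{"travel":[0,0.7,0],"twist":0},{"travel":[0,0.7,0],"twist":0},{"travel":[0,0.7,0],"twist":0}]';  python3 -m creep '[{"travel":[0,0.7,0],"twist":0},{"travel":[0,0.7,0],"twist":0},{"travel":[0,0.7,0],"twist":0}]';  python3 -m creep '[{"travel":[0,0.5,0],"twist":0},{"travel":[0,0.5,0],"twist":0},{"travel":[0,0.5,0],"twist":0}]'
```

```text
time_s: 30.72
tool_pos: [0.4406, -0.1474, 0.0497]
eef_rot: [-0.485, 0.515, -0.515, 0.485]
ft_force: [-0.3, -0.3, -1.0]
width: 0.0434
time_s: 30.97
tool_pos: [0.4407, -0.1475, 0.0491]
eef_rot: [0.485, -0.515, 0.515, -0.485]
ft_force: [0.8, 0.3, -0.9]
width: 0.0435
time_s: 31.22
tool_pos: [0.4408, -0.1475, 0.0491]
eef_rot: [-0.485, 0.515, -0.515, 0.485]
ft_force: [-2.3, 1.3, 4.8]
width: 0.0436
```

Contact. Release and retract, then move back toward the robot for a clear look.

```bash
python3 -m creep '[{"travel":[0,0,0],"twist":0},{"travel":[0,0,0],"twist":0},{"travel":[0,0,0],"twist":0},{"travel":[0,0,0],"twist":0},{"travel":[0,0,0],"twist":0},{"travel":[0,0,0],"twist":0}]' 0;  python3 -m creep '[{"travel":[0,-10,0],"twist":0},{"travel":[0,-40,0],"twist":0},{"travel":[0,-75,0],"twist":0},{"travel":[0,-110,0],"twist":0},{"travel":[0,-145,0],"twist":0},{"travel":[0,-175,0],"twist":0},{"travel":[0,-190,0],"twist":0},{"travel":[0,-195,0],"twist":0}]'; python3 -m creep '[{"travel":[20,0,0],"twist":0},{"travel":[55,0,0],"twist":0},{"travel":[95,0,0],"twist":0},{"travel":[135,0,0],"twist":0},{"travel":[170,0,0],"twist":0},{"travel":[195,0,0],"twist":0},{"travel":[200,0,0],"twist":0},{"travel":[200,0,0],"twist":0}]'
python3 - <<'E'
from h import *
go(0,0,0)
for n in["scene","top"]:
    cp=bot.camera_params(n);p,d=bot.capture(n);cv2.imwrite(f"pics/{n}9.png",p[:,:,::-1])
    if n=="top":
        W=cloud(cp,d).reshape(-1,3)
        c0=np.array([.4485,-.0265]);y=np.array([.058,.9983]);x=np.array([.9983,-.058])
        L=(W[:,:2]-c0)@np.stack([x,y],1)
        for b in(.12,.04,-.04,-.12):
            k=(abs(L[:,0])<.045)&(abs(L[:,1]-b)<.04)&(W[:,2]>.05)&(W[:,2]<.12)
            q=L[k];print(b,k.sum(),"top",np.percentile(W[k,2],98),"local mid mm",1000*((q.min(0)+q.max(0))/2-[0,b]),1000*np.ptp(q,axis=0))
E
```

```text
time_s: 31.72
tool_pos: [0.4407, -0.1474, 0.0485]
eef_rot: [-0.485, 0.515, -0.515, 0.485]
ft_force: [-0.9, 0.0, -1.0]
width: 0.0852
time_s: 32.38
tool_pos: [0.4428, -0.1485, 0.2487]
eef_rot: [0.484, -0.512, 0.518, -0.486]
ft_force: [0.8, 0.2, -0.1]
width: 0.0853
time_s: 33.05
tool_pos: [0.4278, -0.348, 0.2424]
eef_rot: [-0.484, 0.516, -0.515, 0.484]
ft_force: [0.1, 0.2, 0.1]
width: 0.0858
travel [-320.   243.7 -448.4] twist 0 tilt [-0.0018 -1.     -0.0017] pos [ 0.4278 -0.348   0.2424] zang -0.063 q [-0.81  0.06  1.79  0.    1.3  -0.75] w 0.0858 F [0.1 0.2 0.1] t 33.05
0.12 427 top 0.09730961479356615 local mid mm [-0.85359368  1.09695658] [44.14328906 44.43700092]
0.04 496 top 0.08546829713742 local mid mm [-1.77010506  1.30986801] [48.08835911 48.33128354]
-0.04 384 top 0.09282863427529624 local mid mm [-1.82382041 -0.59222021] [41.91013023 42.1318825 ]
-0.12 564 top 0.08773229175897373 local mid mm [-1.25951113 -1.46927916] [44.03042784 44.30784814]
```

View pics/scene9.png

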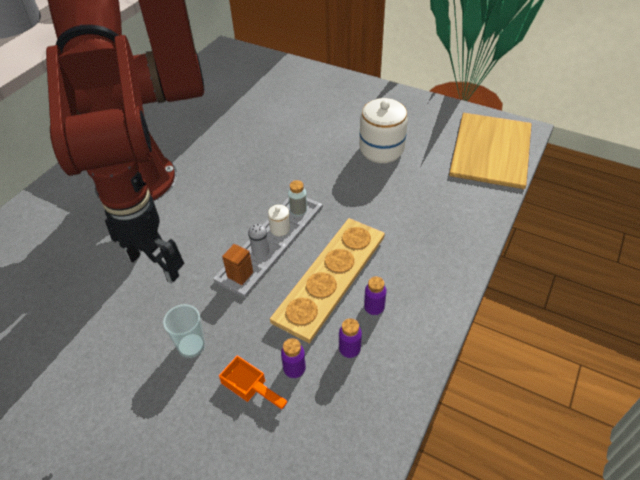

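View pics/top9.png

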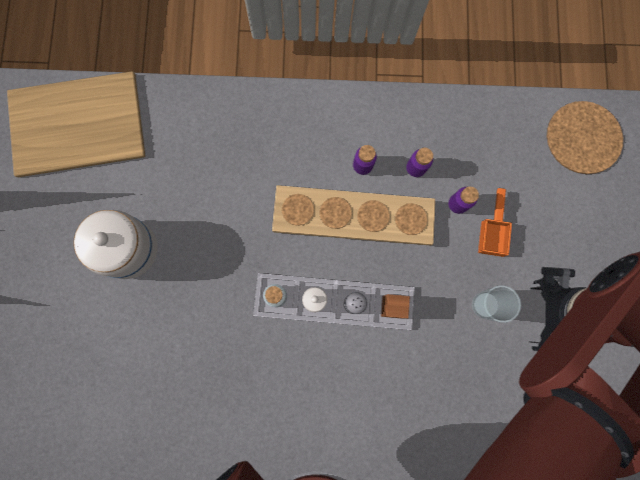

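All four stand upright in the rack in the top view: jar (274,296), pot (314,300), shaker (356,303) and box (397,307), left to right. They are within 2 mm of their bay centres, and the tops are at heights that fit the bay floor. The crock (108,242), tumbler (497,305), scoop (495,238) and purple jars are where they were at the start. The arm is free, so I'm handing in.

```bash
python3 -c "
from cell import bot
print(bot.read_state()['joint_vel'].round(3));print(bot.sign_off())"
```

```text
[ 0.022 -0.017  0.011 -0.001 -0.001 -0.   ]
the job is handed in; nothing more can be done
None
```

All four containers are in the rack in reverse order, and the job was handed in at about 33 s of the 109 s allowed. As seen from the robot, left to right, the rack now holds the glass jar, ceramic pot, shaker and wooden box. On the shelf the order was box, shaker, pot, jar.

- **Placing:** I lowered each container until the wrist force showed contact with the bay floor, then opened the gripper. The highest wrist force I read was about 17 N.
- **Final position:** the top camera puts all four upright and within about 2 mm of their bay centres. Their tops measured 97, 85, 93 and 88 mm. That is up to 4 mm off the expected 94, 87, 91 and 84 mm; the same camera read the tops up to about 3 mm high before the move.
- **Everything else:** the crock, tumbler, scoop and purple jars look unmoved in the last pictures.
- **Disagreement:** the measured tool position swung by up to about 8 mm just after fast moves, because the wrist gives a little. I waited for it to settle before each grasp and placing.

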